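# Show where the kit's bolts and nuts are picked

## Robot

A 6-joint arm with a two-finger parallel gripper is mounted at the origin on the work surface. World frame = base frame: x ahead of the robot, y to its left, z up, the work surface at z = 0. Lengths are in m, angles in rad, forces in N, time in s.
With the tool pointing down it reaches from about 0.425 to 0.925 m from the base axis. Payload 12.5 kg.
Tool frame: the origin (TCP) lies on the centre line of the jaws, within the pads' length; the fingertips stand 8 mm ahead of it and the grasp point (between the pads) lies 11 mm behind it; x points along the fingers, y is the direction in which the jaws open and shut, and the axes are right-handed (so a half turn about x gives the same grasp; the last joint's range is limited). The gripper opens to 85 mm and grips with 20 to 120 N. Pads are 22 mm wide; open, the fingers measure 114 mm over their backs; the gripper's body (76 mm by 85 mm) begins 54 mm behind the grasp point. The pads swing forward as they close: fully open they stand 13 mm farther back than shut.
Start: joints at [1.03, 0.491, 1.559, -0, 1.092, -0.106], TCP at [0.263, 0.567, 0.239] pointing down, gripper open.
Joint ranges: [-3.1, 3.1], [-0.84, 2.19], [0.05, 2.79], [-1.13, 4.28], [0.06, 2.93], [-2.69, 2.69]. Speed limits (rad/s): [2.22, 2.22, 2.79, 3.14, 3.14, 3.14].

## Interface

Orientations are given as a unit quaternion [x, y, z, w].
In Python, from bench import monitor, grab_frame, calibration, close_job gives the robot as it stands. The module is installed in compiled form; this text tells all that it offers.
- The arm moves only by the tool carry_out, never from a script. Its argument "motion" is a list of rows, each an object with "grip": the closure, from 0 (fully open) to 1 (shut); "linear": the shift along the tool's x, y, z in units of 60 mm (1.0 is 60 mm), a list of three; "delta_rot": the turn, a rotation vector about the tool's x, y, z in units of 8 degrees (1.0 is 8 degrees), a list of three. In form: [{"grip": grip, "linear": [dx, dy, dz], "delta_rot": [wx, wy, wz]}, ...]. A call has exactly 8 rows; each row is the pose to reach, as a shift and turn from the pose commanded when the call began, along the tool's axes at that moment; what a row does not reach only later rows make up. A row lasts 1/8 s, in which the tool goes at most 62.5 mm and 10.7 degrees, less where a joint would pass 70% of its speed; a pose out of reach is approached as far as the arm can. A call with a gripper value outside its range is refused whole. The fingers move at their own pace and stop on an object; "force" is the grip in N (left out, the last holds). Time passes only in rows, so rows that repeat a pose let the fingers close, or fill a call up. It gives the time, the measured TCP pose, the force and the opening at its end, in the units of the state.
- monitor.sense(): the state, without advancing time (a new reading comes with each control period).
- grab_frame(name): name is "scene" or "top"; returns the picture (480x640x3 uint8, blue, green, red); there is no depth.
- calibration(name): a dict with "fx", "fy", "cx", "cy" (pixels), "rvec" (rotation vector, rad) and "tvec" (3), from world to camera coordinates, as OpenCV has them. Camera axes: x right, y down, z forward; pixel columns grow to the right and rows downward; lengths in m; the calibration is good to about 2 mm. A picture is of the moment at which its call begins. calibration takes no time and is no camera call.
- close_job(): hands the job in, once; it reports no verdict.
The state is a dict: "t": time; "qpos": joint angles; "joint_velocities": joint speeds; "tau": joint torques, N m; "tcp_pos": TCP position; "eef_rot": TCP orientation; "wrist_force": force on the tool from outside, world axes, zero at the start; "moment": the same for the moment, N m; "grip_width": finger opening in m.
Only numpy, scipy, OpenCV 4.12 (cv2) and the standard library are available. Lean on these libraries where they do the work, as an engineer would, in place of code of your own. Each camera call takes 0.05 s, during which the arm holds its last target. There are 200 camera calls.

## Task

Show a new storekeeper this pick: point down at the middle of the bin of hex bolts from just above it (fingertips about 3 cm over its rim) and stay there for a good two seconds, then do the same at the bin of hex nuts, and then push the terminal's round button fully down and let it come back up. Touch no bin, and lift the hand well clear between bins so that neither the washer bin nor the empty bin is pointed at; leave everything else on the bench where it stands.

Things in the scene. Friction and masses are not known exactly. Their poses are not given: they have to be found in the camera images.
- bin_bolts: Blue plastic stock bin filled with hex bolts (84 mm long, heads 27 mm); contents stay below the rim. 170 x 105 x 75 mm (x depth, y width, height), walls 3 mm, loose on the bench; its low open front (42 mm high) faces its -x side, with a paper label; origin at the centre of its underside, z up
- bin_nuts: Blue plastic stock bin filled with hex nuts (34 mm across corners, 15 mm thick); contents stay below the rim. 170 x 105 x 75 mm (x depth, y width, height), walls 3 mm, loose on the bench; its low open front (42 mm high) faces its -x side, with a paper label; origin at the centre of its underside, z up
- bin_washers: Blue plastic stock bin filled with flat washers (48 mm across, thin, small hole); not part of this pick. 170 x 105 x 75 mm (x depth, y width, height), walls 3 mm, loose on the bench; its low open front (42 mm high) faces its -x side, with a paper label; origin at the centre of its underside, z up
- bin_empty: Blue plastic stock bin, empty; not part of this pick. 170 x 105 x 75 mm (x depth, y width, height), walls 3 mm, loose on the bench; its low open front (42 mm high) faces its -x side, with a paper label; origin at the centre of its underside, z up
- bin_bolts_mouth (a point): Centre of the mouth of the bolt bin at rim height, 75 mm above the bench; z up
- bin_nuts_mouth (a point): Centre of the mouth of the nut bin at rim height, 75 mm above the bench; z up
- bin_washers_mouth (a point): Centre of the mouth of the washer bin at rim height, 75 mm above the bench; z up
- bin_empty_mouth (a point): Centre of the mouth of the empty bin at rim height, 75 mm above the bench; z up
- terminal: Pick terminal: grey plastic box fixed to the bench, 70 x 110 x 28 mm (x, y, z), dark window on its -y half, push button on its +y half with axis 29 mm from the middle; origin at the centre of its underside
- confirm_top (a point): Centre of the top of the round black push button (30 mm diameter, in a dark steel housing) on the terminal; it presses straight down and this point moves down with it
- confirm (a joint): Travel of the push button: 0 up, 0.006 m fully down; a spring returns it, about 5 N holds it fully down
- loose_nut: Bystander: big loose hex nut, 40 mm across corners, 18 mm high, flat on the bench on the button side of the terminal, its middle 60 mm or more from the button axis; origin under its centre
- loose_bolt: Bystander: hex bolt standing on its head, 80 mm tall, head 36 mm across, on the window side of the terminal; origin under its centre
- tape: Bystander: roll of tape lying flat, 90 mm across, 25 mm high; origin under its centre
- wrench: Bystander: steel wrench lying flat; origin under it
- oil: Bystander: white bottle, 60 mm across, 150 mm tall, to the right of the bins; origin under its centre
- carton: Bystander: cardboard box 80 x 80 x 60 mm, to the left of the bins; origin under its centre
Things that resemble listed ones, but are neither listed nor needed, are in the scene too. What is shaped like the bin_nuts but purple is not meant.

How it is judged:
By the outcome, as a careful person would: the job done as asked, in the order asked, and still so for the second after the job is handed in, with the robot touching nothing.
It also fails if it takes over 54 s, if anything falls off the work surface, if the arm or the gripper's body presses on something with over 40 N, if the wrist force passes 120 N, or if a joint passes its speed limit or range.

## Working session

There is one attempt and no reset: what is moved stays moved. The work goes in short steps, Python scripts to look and compute and a tool call to move; the robot and the scene stay as the last step left them, time stands still between calls to the robot, and variables do not carry over. Pictures are saved under pics/ and viewed, about 8 in all and at most 12, crops included, and the job is handed in when it is done.

Besides the shell and the picture viewer there is one more tool, called after "Emit:" as a command line: name --argument value ..., lists and objects as JSON in quotes. carry_out: Moves the arm, as the interface text tells. Its arguments: {"type":"object","properties":{"motion":{"type":"array"},"force":{"type":"number"}},"required":["motion"]}

```bash
mkdir -p pics; python3 - <<'E'
from bench import monitor, grab_frame, calibration
import cv2
for n in("scene","top"):
    cv2.imwrite(f"pics/{n}0.png",grab_frame(n)); print({k:(v if isinstance(v,(int,float)) else [round(float(x),4) for x in v]) for k,v in calibration(n).items()})
s=monitor.sense(); print(s)
E
```

```text
{'fx': 532.958439119105, 'fy': 532.958439119105, 'cx': 315.7078099975649, 'cy': 240.35229073953525, 'rvec': [1.4173, 1.945, -0.9787], 'tvec': [0.2561, -0.1846, 1.7036]}
{'fx': 504.32735832370855, 'fy': 504.32735832370855, 'cx': 325.32297828326034, 'cy': 247.81276152786515, 'rvec': [2.1524, -2.1081, 0.1825], 'tvec': [-0.1074, 0.5143, 1.3349]}
{'t': 0.1, 'qpos': array([ 1.03036826e+00,  4.91478978e-01,  1.55938191e+00,  1.49654987e-05,
        1.09168607e+00, -1.05609021e-01]), 'joint_velocities': array([ 0.00112523, -0.00278211, -0.00127343,  0.00086187,  0.00166705,
       -0.00073128]), 'tau': array([ 2.34039631e-03, -6.19456959e+01, -2.62021297e+01, -1.53681513e-04,
        2.98054496e-03,  1.49417349e-05]), 'tcp_pos': array([0.26316507, 0.56669106, 0.23880106]), 'eef_rot': array([ 0.15220745,  0.69057208, -0.15284436,  0.69034897]), 'wrist_force': array([-0.20512772,  0.42532188, -0.47809658]), 'moment': array([-0.00657816, -0.03006141, -0.02401427]), 'grip_width': 0.0854204373282773}
```

View pics/scene0.png

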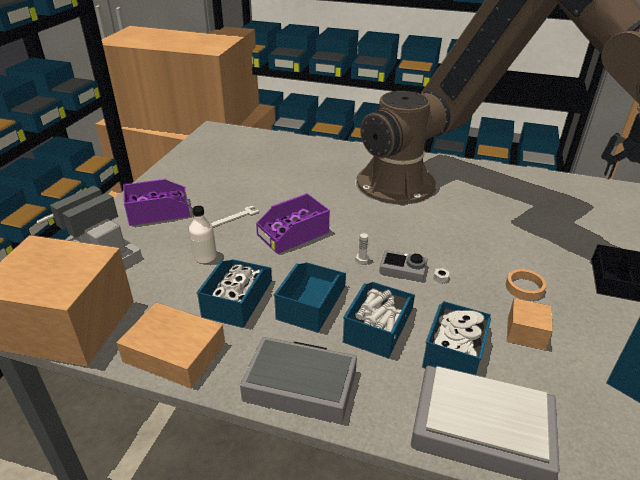

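View pics/top0.png

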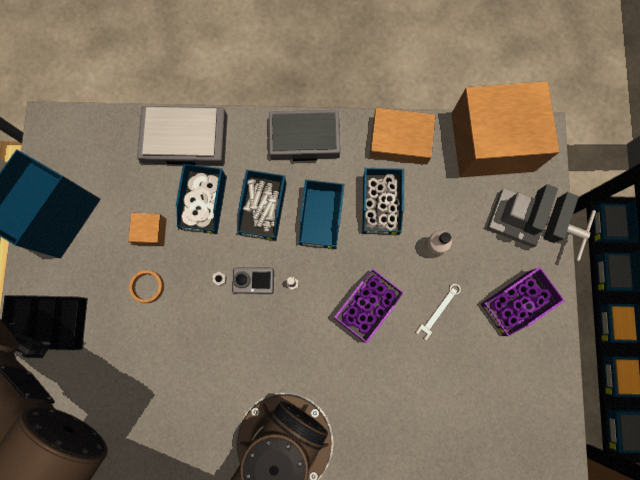

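The top view shows blue bins, left to right: washers (201,199), bolts (261,205), empty (321,214) and nuts (383,202). There are purple look-alikes at (368,306) and (522,302), and a dark blue thing at (45,205). The terminal is at (253,280) with its button at (241,280). The loose nut is at (219,278) and the standing bolt at (291,283). I choose the bolts at (261,205) and the blue nut bin at (383,202), and will check both in one close crop.

```bash
python3 - <<'E'
import cv2
i=cv2.imread("pics/top0.png")[155:310,170:420]
i=cv2.resize(i,None,fx=3.2,fy=3.2,interpolation=cv2.INTER_CUBIC);cv2.imwrite("pics/crop1.png",i)
E
cat > h.py <<'E'
import numpy as np, cv2
from bench import calibration, monitor
from scipy.spatial.transform import Rotation as R
def px2w(n,u,v,z):
    c=calibration(n);Rm=cv2.Rodrigues(np.array(c["rvec"],float))[0];t=np.array(c["tvec"],float)
    d=Rm.T@np.array([(u-c["cx"])/c["fx"],(v-c["cy"])/c["fy"],1]);o=-Rm.T@t
    return o+d*(z-o[2])/d[2]
def w2px(n,p):
    c=calibration(n);K=np.array([[c["fx"],0,c["cx"]],[0,c["fy"],c["cy"]],[0,0,1]])
    return cv2.projectPoints(np.array([p],float),np.array(c["rvec"],float),np.array(c["tvec"],float),K,None)[0].ravel()
def togo(p):
    s=monitor.sense();r=R.from_quat(s["eef_rot"])
    return r.inv().apply(np.array(p)-s["tcp_pos"])/.06
E
```

```text
(no output)
```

View pics/crop1.png

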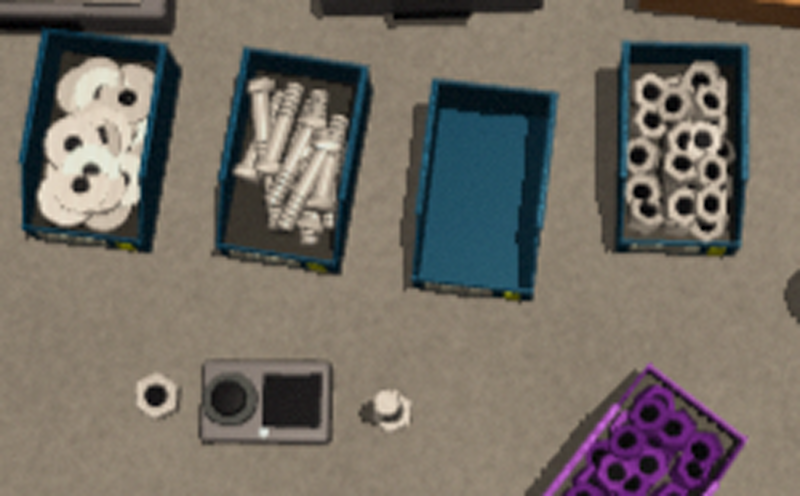

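The crop confirms bolts in the second bin from the left and nuts in the blue bin on the right. Crop pixels: bolt-bin rear rim corners (247,50) and (369,67); nut-bin rear rim corners (624,43) and (747,45); button centre (229,397).

```bash
python3 - <<'E'
from h import *
from bench import grab_frame
np.set_printoptions(precision=4,suppress=True)
f=lambda u,v,z:px2w("top",170+(u+.5)/3.2-.5,155+(v+.5)/3.2-.5,z)
for n,bl,br,fl,fr in(("bolts",(247,50),(369,67),(219,251),(340,271)),("nuts",(624,43),(747,45),(619,248),(738,252)),("empty",(436,82),(555,95),(415,288),(531,297)),("wash",(42,32),(170,45),(26,235),(150,249))):
    b=[f(*p,.075) for p in(bl,br)];g=[f(*p,.042) for p in(fl,fr)]
    w=b[1]-b[0];mb=(b[0]+b[1])/2;mf=(g[0]+g[1])/2;d=mf-mb;d[2]=0
    wu=w/np.linalg.norm(w);pd=np.array([wu[1],-wu[0],0]);pd*=np.sign(pd@d)
    print(n,"w",np.linalg.norm(w),"depth",np.linalg.norm(d),"c_back",(mb+pd*.085)[:2],"c_mid",((mb+mf)/2)[:2],"yaw",np.degrees(np.arctan2(d[1],d[0])))
for z in(.03,.035,.04,.045,.05):
    p=f(229,397,z);print(z,p,w2px("scene",p))
print("term corners",f(202,362,.028),f(331,362,.028),f(329,443,.028),f(200,441,.028))
print("nut",f(157,396,.018),"bolt",f(389,408,.08))
c=grab_frame("scene")[220:300,350:470];cv2.imwrite("pics/sc.png",cv2.resize(c,None,fx=6,fy=6,interpolation=cv2.INTER_CUBIC))
E
```

```text
bolts w 0.1060477020680782 depth 0.1722911143030869 c_back [0.6319 0.0811] c_mid [0.6308 0.0813] yaw 172.884818545631
nuts w 0.10565310742776923 depth 0.17391182924406953 c_back [ 0.651  -0.2535] c_mid [ 0.649  -0.2521] yaw 179.30480068204616
empty w 0.10238999214328215 depth 0.17235041031095216 c_back [ 0.6082 -0.0829] c_mid [ 0.6071 -0.0829] yaw 174.77092696029393
wash w 0.11113818612155174 depth 0.1724855448256488 c_back [0.6459 0.2521] c_mid [0.6445 0.2513] yaw 175.78866502022777
0.03 [0.4284 0.1315 0.03  ] [416.9402 263.1487]
0.035 [0.4278 0.1307 0.035 ] [416.8714 261.3798]
0.04 [0.4273 0.1299 0.04  ] [416.8025 259.6046]
0.045 [0.4267 0.129  0.045 ] [416.7333 257.8231]
0.05 [0.4262 0.1282 0.05  ] [416.6638 256.0352]
term corners [0.4583 0.1566 0.028 ] [0.4606 0.0458 0.028 ] [0.391  0.0448 0.028 ] [0.3904 0.1547 0.028 ]
nut [0.4292 0.1957 0.018 ] bolt [ 0.4166 -0.009   0.08  ]
```

View pics/sc.png

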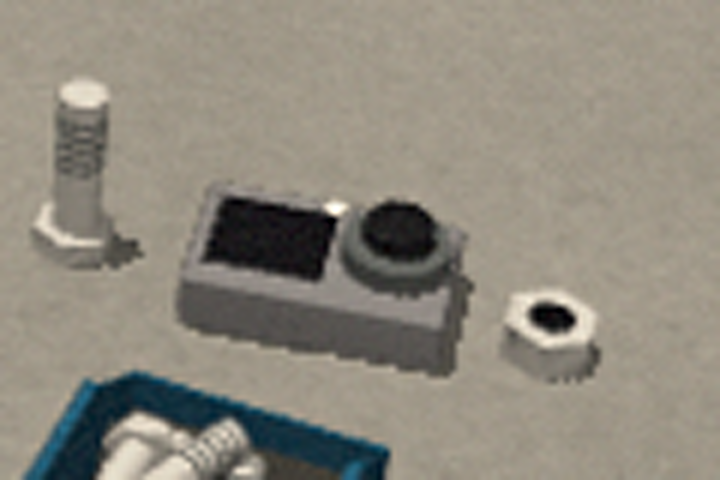

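The button centre in this crop is (400,230), which is scene pixel (416.7,258.3). Both views agree on (0.427, 0.129, about 0.043), which matches the terminal's 29 mm offset. Bin sizes also come out right (105 and 172 mm). Next I work out the moves.

```bash
python3 - <<'E'
from h import *
np.set_printoptions(precision=4,suppress=True)
print(R.from_quat(monitor.sense()["eef_rot"]).as_matrix())
for p in((.632,.081,.24),(.632,.081,.113)): print(togo(p))
print("oil",px2w("top",440,240,.14))
E
```

```text
[[-0.0004  0.4212  0.907 ]
 [-0.0007  0.907  -0.4212]
 [-1.     -0.0008 -0.0001]]
[-0.0156 -4.7532  8.985 ]
[ 2.101  -4.7514  8.9852]
oil [ 0.526 -0.389  0.14 ]
```

Emit:
carry_out --motion '[{"grip": 1, "linear": [0, -0.1, 0.2], "delta_rot": [0, 0, 0]}, {"grip": 1, "linear": [0, -0.4, 0.7], "delta_rot": [0, 0, 0]}, {"grip": 1, "linear": [0, -0.75, 1.4], "delta_rot": [0, 0, 0]}, {"grip": 1, "linear": [0, -1.15, 2.2], "delta_rot": [0, 0, 0]}, {"grip": 1, "linear": [0, -1.55, 3.0], "delta_rot": [0, 0, 0]}, {"grip": 1, "linear": [0, -1.95, 3.7], "delta_rot": [0, 0, 0]}, {"grip": 1, "linear": [0, -2.3, 4.3], "delta_rot": [0, 0, 0]}, {"grip": 1, "linear": [0, -2.5, 4.7], "delta_rot": [0, 0, 0]}]' --force 40

```text
t: 1.15
tcp_pos: [0.4568, 0.3096, 0.2394]
eef_rot: [0.153, 0.69, -0.153, 0.69]
wrist_force: [0.2, -0.5, -0.2]
grip_width: -0.0003
```

Emit:
carry_out --motion '[{"grip": 1, "linear": [0, -0.3, 0.5], "delta_rot": [0, 0, 0]}, {"grip": 1, "linear": [0, -0.65, 1.2], "delta_rot": [0, 0, 0]}, {"grip": 1, "linear": [0, -1.05, 2.0], "delta_rot": [0, 0, 0]}, {"grip": 1, "linear": [0, -1.45, 2.8], "delta_rot": [0, 0, 0]}, {"grip": 1, "linear": [0, -1.8, 3.5], "delta_rot": [0, 0, 0]}, {"grip": 1, "linear": [0, -2.1, 4.0], "delta_rot": [0, 0, 0]}, {"grip": 1, "linear": [0, -2.25, 4.28], "delta_rot": [0, 0, 0]}, {"grip": 1, "linear": [0, -2.25, 4.28], "delta_rot": [0, 0, 0]}]'

```text
t: 2.15
tcp_pos: [0.6319, 0.0806, 0.239]
eef_rot: [0.153, 0.69, -0.153, 0.69]
wrist_force: [0.2, -0.3, 0.1]
grip_width: -0.0001
```

```bash
python3 - <<'E'
from h import *
from bench import grab_frame
np.set_printoptions(precision=4,suppress=True)
print(togo((.632,.081,.113)),monitor.sense()["tcp_pos"],monitor.sense()["qpos"])
c=grab_frame("scene")[130:380,300:560];cv2.imwrite("pics/b1.png",cv2.resize(c,None,fx=2.4,fy=2.4,interpolation=cv2.INTER_CUBIC))
E
```

```text
[ 2.1008  0.0064 -0.0009] [0.6319 0.0806 0.239 ] [ 0.0232  0.5087  1.5275  0.0001  1.1057 -1.1114]
```

View pics/b1.png

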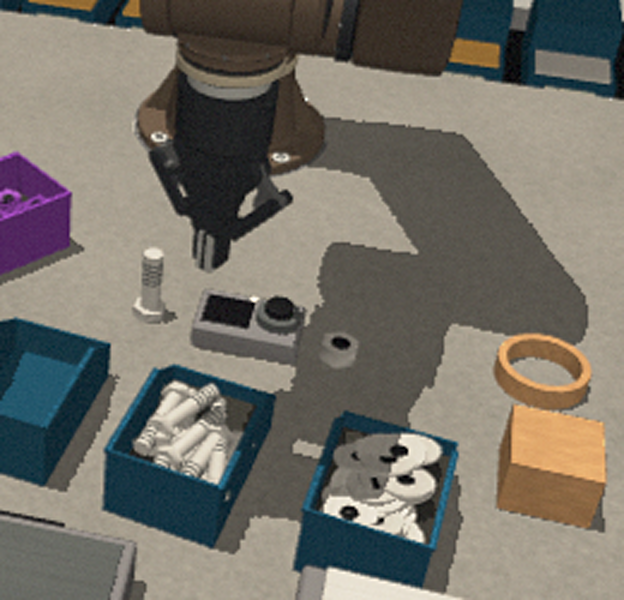

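The closed fingertips are at about (210,265) in the crop, which is scene pixel (387,240), above the bolt bin. Going down and holding.

Emit:
carry_out --motion '[{"grip": 1, "linear": [0.1, 0, 0], "delta_rot": [0, 0, 0]}, {"grip": 1, "linear": [0.4, 0, 0], "delta_rot": [0, 0, 0]}, {"grip": 1, "linear": [0.8, 0, 0], "delta_rot": [0, 0, 0]}, {"grip": 1, "linear": [1.2, 0, 0], "delta_rot": [0, 0, 0]}, {"grip": 1, "linear": [1.6, 0, 0], "delta_rot": [0, 0, 0]}, {"grip": 1, "linear": [1.9, 0, 0], "delta_rot": [0, 0, 0]}, {"grip": 1, "linear": [2.05, 0, 0], "delta_rot": [0, 0, 0]}, {"grip": 1, "linear": [2.1, 0, 0], "delta_rot": [0, 0, 0]}]'

```text
t: 3.2
tcp_pos: [0.6318, 0.0817, 0.1131]
eef_rot: [0.152, 0.691, -0.152, 0.69]
wrist_force: [-0.1, 0.4, -0.4]
grip_width: 0.0004
```

```bash
python3 - <<'E'
from h import *
from bench import grab_frame
s=monitor.sense();p=s["tcp_pos"];print(p, w2px("scene",p-[0,0,.008]), w2px("scene",[.632,.081,.075]), w2px("scene",[.632,.081,.2]))
c=grab_frame("scene")[220:360,320:520];cv2.imwrite("pics/b2.png",cv2.resize(c,None,fx=4,fy=4,interpolation=cv2.INTER_CUBIC))
E
```

```text
[0.63184452 0.08171679 0.11312687] [382.7236975  288.00061327] [381.26550539 298.45078184] [386.12159836 252.73351424]
```

View pics/b2.png

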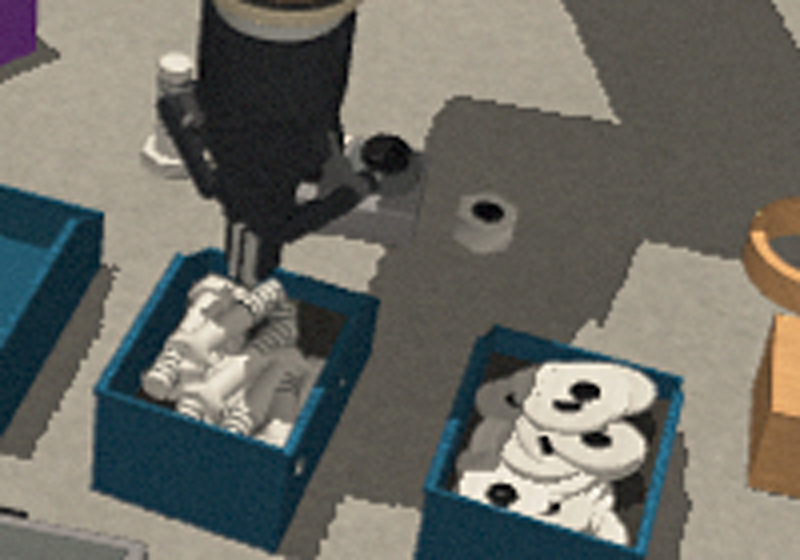

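The fingertips at (247,283) in the crop are scene pixel (382,290), against a predicted (383,288). They are over the middle of the bolt bin, about 3 cm above the rim. Holding for three seconds.

Emit:
carry_out --motion '[{"grip": 1, "linear": [0, 0, 0], "delta_rot": [0, 0, 0]}, {"grip": 1, "linear": [0, 0, 0], "delta_rot": [0, 0, 0]}, {"grip": 1, "linear": [0, 0, 0], "delta_rot": [0, 0, 0]}, {"grip": 1, "linear": [0, 0, 0], "delta_rot": [0, 0, 0]}, {"grip": 1, "linear": [0, 0, 0], "delta_rot": [0, 0, 0]}, {"grip": 1, "linear": [0, 0, 0], "delta_rot": [0, 0, 0]}, {"grip": 1, "linear": [0, 0, 0], "delta_rot": [0, 0, 0]}, {"grip": 1, "linear": [0, 0, 0], "delta_rot": [0, 0, 0]}]'

```text
t: 4.25
tcp_pos: [0.6319, 0.0814, 0.1133]
eef_rot: [0.153, 0.69, -0.153, 0.69]
wrist_force: [-0.1, -0.6, 0.6]
grip_width: -0.0003
```

Emit:
carry_out --motion '[{"grip": 1, "linear": [0, 0, 0], "delta_rot": [0, 0, 0]}, {"grip": 1, "linear": [0, 0, 0], "delta_rot": [0, 0, 0]}, {"grip": 1, "linear": [0, 0, 0], "delta_rot": [0, 0, 0]}, {"grip": 1, "linear": [0, 0, 0], "delta_rot": [0, 0, 0]}, {"grip": 1, "linear": [0, 0, 0], "delta_rot": [0, 0, 0]}, {"grip": 1, "linear": [0, 0, 0], "delta_rot": [0, 0, 0]}, {"grip": 1, "linear": [0, 0, 0], "delta_rot": [0, 0, 0]}, {"grip": 1, "linear": [0, 0, 0], "delta_rot": [0, 0, 0]}]'

```text
t: 5.25
tcp_pos: [0.6319, 0.0814, 0.1133]
eef_rot: [0.153, 0.69, -0.152, 0.69]
wrist_force: [0.1, 0.1, -0.7]
grip_width: 0.0002
```

Emit:
carry_out --motion '[{"grip": 1, "linear": [0, 0, 0], "delta_rot": [0, 0, 0]}, {"grip": 1, "linear": [0, 0, 0], "delta_rot": [0, 0, 0]}, {"grip": 1, "linear": [0, 0, 0], "delta_rot": [0, 0, 0]}, {"grip": 1, "linear": [0, 0, 0], "delta_rot": [0, 0, 0]}, {"grip": 1, "linear": [0, 0, 0], "delta_rot": [0, 0, 0]}, {"grip": 1, "linear": [0, 0, 0], "delta_rot": [0, 0, 0]}, {"grip": 1, "linear": [0, 0, 0], "delta_rot": [0, 0, 0]}, {"grip": 1, "linear": [0, 0, 0], "delta_rot": [0, 0, 0]}]'

```text
t: 6.25
tcp_pos: [0.6319, 0.0814, 0.1133]
eef_rot: [0.153, 0.69, -0.152, 0.69]
wrist_force: [0.8, 0.2, 0.2]
grip_width: -0.0002
```

Emit:
carry_out --motion '[{"grip": 1, "linear": [-0.2, 0, 0], "delta_rot": [0, 0, 0]}, {"grip": 1, "linear": [-0.6, 0, 0], "delta_rot": [0, 0, 0]}, {"grip": 1, "linear": [-1.1, 0, 0], "delta_rot": [0, 0, 0]}, {"grip": 1, "linear": [-1.6, 0, 0], "delta_rot": [0, 0, 0]}, {"grip": 1, "linear": [-2.1, 0, 0], "delta_rot": [0, 0, 0]}, {"grip": 1, "linear": [-2.6, 0, 0], "delta_rot": [0, 0, 0]}, {"grip": 1, "linear": [-2.9, 0, 0], "delta_rot": [0, 0, 0]}, {"grip": 1, "linear": [-3.0, 0, 0], "delta_rot": [0, 0, 0]}]'

```text
t: 7.25
tcp_pos: [0.632, 0.0814, 0.2952]
eef_rot: [0.153, 0.69, -0.152, 0.691]
wrist_force: [0.1, 0.5, -0.4]
grip_width: 0.0002
```

```bash
python3 - <<'E'
from h import *
np.set_printoptions(precision=4,suppress=True)
print(monitor.sense()["tcp_pos"])
for p in((.56,-.085,.293),(.651,-.253,.293),(.651,-.253,.113)):print(togo(p))
E
```

```text
[0.632  0.0814 0.2952]
[ 0.0327 -3.021   0.0802]
[ 0.0361 -4.9216  2.6352]
[ 3.0361 -4.9251  2.6287]
```

Emit:
carry_out --motion '[{"grip": 1, "linear": [0, -0.3, 0.1], "delta_rot": [0, 0, 0]}, {"grip": 1, "linear": [0, -1.0, 0.5], "delta_rot": [0, 0, 0]}, {"grip": 1, "linear": [0, -1.8, 0.9], "delta_rot": [0, 0, 0]}, {"grip": 1, "linear": [0, -2.6, 1.35], "delta_rot": [0, 0, 0]}, {"grip": 1, "linear": [0, -3.4, 1.8], "delta_rot": [0, 0, 0]}, {"grip": 1, "linear": [0, -4.2, 2.25], "delta_rot": [0, 0, 0]}, {"grip": 1, "linear": [0, -4.7, 2.5], "delta_rot": [0, 0, 0]}, {"grip": 1, "linear": [0, -4.92, 2.63], "delta_rot": [0, 0, 0]}]'

```text
t: 8.25
tcp_pos: [0.6496, -0.2554, 0.292]
eef_rot: [0.153, 0.691, -0.153, 0.69]
wrist_force: [0.2, 0.9, 0.3]
grip_width: -0.0002
```

Emit:
carry_out --motion '[{"grip": 1, "linear": [0.1, 0, 0], "delta_rot": [0, 0, 0]}, {"grip": 1, "linear": [0.5, 0, 0], "delta_rot": [0, 0, 0]}, {"grip": 1, "linear": [1.0, 0, 0], "delta_rot": [0, 0, 0]}, {"grip": 1, "linear": [1.6, 0, 0], "delta_rot": [0, 0, 0]}, {"grip": 1, "linear": [2.2, 0, 0], "delta_rot": [0, 0, 0]}, {"grip": 1, "linear": [2.7, 0, 0], "delta_rot": [0, 0, 0]}, {"grip": 1, "linear": [2.95, 0, 0], "delta_rot": [0, 0, 0]}, {"grip": 1, "linear": [3.03, 0, 0], "delta_rot": [0, 0, 0]}]'

```text
t: 9.25
tcp_pos: [0.6507, -0.2519, 0.111]
eef_rot: [0.152, 0.691, -0.152, 0.69]
wrist_force: [0.7, 0.5, -0.1]
grip_width: -0.0003
```

```bash
python3 - <<'E'
from h import *
from bench import grab_frame
s=monitor.sense();p=s["tcp_pos"];print(p, w2px("scene",p-[0,0,.008]),s["wrist_force"])
c=grab_frame("scene")[190:330,140:340];cv2.imwrite("pics/n1.png",cv2.resize(c,None,fx=4,fy=4,interpolation=cv2.INTER_CUBIC))
E
```

```text
[ 0.65067343 -0.25186798  0.11100686] [235.64816808 263.55601849] [ 0.67848797  0.51388386 -0.09483851]
```

View pics/n1.png

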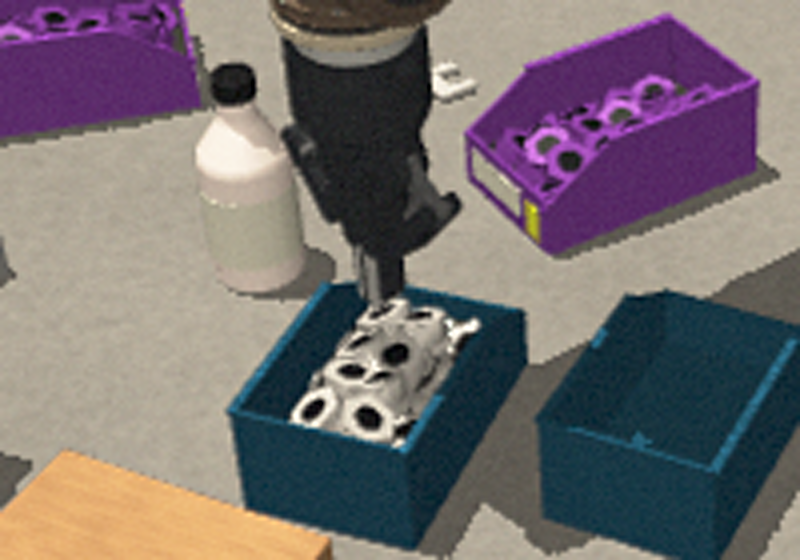

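The fingertips are at (378,303) in the crop, which is scene pixel (234,266), over the middle of the blue nut bin. Forces are nil and the oil bottle is clear. Holding about 2 mm higher.

Emit:
carry_out --motion '[{"grip": 1, "linear": [-0.03, 0, 0], "delta_rot": [0, 0, 0]}, {"grip": 1, "linear": [-0.03, 0, 0], "delta_rot": [0, 0, 0]}, {"grip": 1, "linear": [-0.03, 0, 0], "delta_rot": [0, 0, 0]}, {"grip": 1, "linear": [-0.03, 0, 0], "delta_rot": [0, 0, 0]}, {"grip": 1, "linear": [-0.03, 0, 0], "delta_rot": [0, 0, 0]}, {"grip": 1, "linear": [-0.03, 0, 0], "delta_rot": [0, 0, 0]}, {"grip": 1, "linear": [-0.03, 0, 0], "delta_rot": [0, 0, 0]}, {"grip": 1, "linear": [-0.03, 0, 0], "delta_rot": [0, 0, 0]}]'

```text
t: 10.3
tcp_pos: [0.6506, -0.2528, 0.1132]
eef_rot: [0.153, 0.69, -0.152, 0.69]
wrist_force: [0.5, -0.3, -0.2]
grip_width: -0.0004
```

Emit:
carry_out --motion '[{"grip": 1, "linear": [0, 0, 0], "delta_rot": [0, 0, 0]}, {"grip": 1, "linear": [0, 0, 0], "delta_rot": [0, 0, 0]}, {"grip": 1, "linear": [0, 0, 0], "delta_rot": [0, 0, 0]}, {"grip": 1, "linear": [0, 0, 0], "delta_rot": [0, 0, 0]}, {"grip": 1, "linear": [0, 0, 0], "delta_rot": [0, 0, 0]}, {"grip": 1, "linear": [0, 0, 0], "delta_rot": [0, 0, 0]}, {"grip": 1, "linear": [0, 0, 0], "delta_rot": [0, 0, 0]}, {"grip": 1, "linear": [0, 0, 0], "delta_rot": [0, 0, 0]}]'

```text
t: 11.3
tcp_pos: [0.6507, -0.2528, 0.1133]
eef_rot: [0.153, 0.69, -0.153, 0.69]
wrist_force: [0.1, 0.7, -0.9]
grip_width: 0.0001
```

Emit:
carry_out --motion '[{"grip": 1, "linear": [0, 0, 0], "delta_rot": [0, 0, 0]}, {"grip": 1, "linear": [0, 0, 0], "delta_rot": [0, 0, 0]}, {"grip": 1, "linear": [0, 0, 0], "delta_rot": [0, 0, 0]}, {"grip": 1, "linear": [0, 0, 0], "delta_rot": [0, 0, 0]}, {"grip": 1, "linear": [0, 0, 0], "delta_rot": [0, 0, 0]}, {"grip": 1, "linear": [0, 0, 0], "delta_rot": [0, 0, 0]}, {"grip": 1, "linear": [0, 0, 0], "delta_rot": [0, 0, 0]}, {"grip": 1, "linear": [0, 0, 0], "delta_rot": [0, 0, 0]}]'

```text
t: 12.3
tcp_pos: [0.6506, -0.2528, 0.1133]
eef_rot: [0.153, 0.69, -0.152, 0.69]
wrist_force: [0.4, 0.6, -0.3]
grip_width: 0.0002
```

Emit:
carry_out --motion '[{"grip": 1, "linear": [-0.2, 0, 0], "delta_rot": [0, 0, 0]}, {"grip": 1, "linear": [-0.6, 0, 0], "delta_rot": [0, 0, 0]}, {"grip": 1, "linear": [-1.1, 0, 0], "delta_rot": [0, 0, 0]}, {"grip": 1, "linear": [-1.6, 0, 0], "delta_rot": [0, 0, 0]}, {"grip": 1, "linear": [-2.1, 0, 0], "delta_rot": [0, 0, 0]}, {"grip": 1, "linear": [-2.6, 0, 0], "delta_rot": [0, 0, 0]}, {"grip": 1, "linear": [-2.9, 0, 0], "delta_rot": [0, 0, 0]}, {"grip": 1, "linear": [-3.0, 0, 0], "delta_rot": [0, 0, 0]}]'

```text
t: 13.3
tcp_pos: [0.6507, -0.2528, 0.2945]
eef_rot: [0.152, 0.69, -0.153, 0.691]
wrist_force: [0.4, 0.1, -0.0]
grip_width: 0.0001
```

```bash
python3 - <<'E'
from h import *
np.set_printoptions(precision=4,suppress=True)
print(monitor.sense()["tcp_pos"])
for p in((.427,.129,.293),(.427,.129,.065)):print(togo(p))
E
```

```text
[ 0.6507 -0.2528  0.2945]
[ 0.0164  4.2005 -6.0616]
[ 3.8164  4.2004 -6.0673]
```

Emit:
carry_out --motion '[{"grip": 1, "linear": [0, 0.1, -0.15], "delta_rot": [0, 0, 0]}, {"grip": 1, "linear": [0, 0.4, -0.6], "delta_rot": [0, 0, 0]}, {"grip": 1, "linear": [0, 0.8, -1.15], "delta_rot": [0, 0, 0]}, {"grip": 1, "linear": [0, 1.2, -1.75], "delta_rot": [0, 0, 0]}, {"grip": 1, "linear": [0, 1.6, -2.3], "delta_rot": [0, 0, 0]}, {"grip": 1, "linear": [0, 2.0, -2.9], "delta_rot": [0, 0, 0]}, {"grip": 1, "linear": [0, 2.3, -3.3], "delta_rot": [0, 0, 0]}, {"grip": 1, "linear": [0, 2.5, -3.6], "delta_rot": [0, 0, 0]}]'

```text
t: 14.3
tcp_pos: [0.5166, -0.0243, 0.2926]
eef_rot: [0.152, 0.691, -0.152, 0.69]
wrist_force: [0.1, -0.0, -0.5]
grip_width: -0.0001
```

Emit:
carry_out --motion '[{"grip": 1, "linear": [0, 0.2, -0.3], "delta_rot": [0, 0, 0]}, {"grip": 1, "linear": [0, 0.5, -0.75], "delta_rot": [0, 0, 0]}, {"grip": 1, "linear": [0, 0.85, -1.2], "delta_rot": [0, 0, 0]}, {"grip": 1, "linear": [0, 1.15, -1.65], "delta_rot": [0, 0, 0]}, {"grip": 1, "linear": [0, 1.45, -2.1], "delta_rot": [0, 0, 0]}, {"grip": 1, "linear": [0, 1.65, -2.4], "delta_rot": [0, 0, 0]}, {"grip": 1, "linear": [0, 1.7, -2.46], "delta_rot": [0, 0, 0]}, {"grip": 1, "linear": [0, 1.7, -2.46], "delta_rot": [0, 0, 0]}]'

```text
t: 15.3
tcp_pos: [0.4272, 0.1289, 0.2932]
eef_rot: [0.152, 0.69, -0.152, 0.691]
wrist_force: [0.4, 0.3, 0.0]
grip_width: 0.0004
```

```bash
python3 - <<'E'
from h import *
np.set_printoptions(precision=4,suppress=True)
s=monitor.sense();print(s["tcp_pos"],s["qpos"],R.from_quat(s["eef_rot"]).as_matrix()[:,0])
print(togo((.427,.1293,.070)))
E
```

```text
[0.4272 0.1289 0.2932] [ 0.1447  0.1728  1.8964 -0.      1.0723 -0.9915] [ 0.0001 -0.     -1.    ]
[ 3.7206  0.0051 -0.0066]
```

Emit:
carry_out --motion '[{"grip": 1, "linear": [0.2, 0, 0], "delta_rot": [0, 0, 0]}, {"grip": 1, "linear": [0.7, 0, 0], "delta_rot": [0, 0, 0]}, {"grip": 1, "linear": [1.3, 0, 0], "delta_rot": [0, 0, 0]}, {"grip": 1, "linear": [2.0, 0, 0], "delta_rot": [0, 0, 0]}, {"grip": 1, "linear": [2.7, 0, 0], "delta_rot": [0, 0, 0]}, {"grip": 1, "linear": [3.3, 0, 0], "delta_rot": [0, 0, 0]}, {"grip": 1, "linear": [3.6, 0, 0], "delta_rot": [0, 0, 0]}, {"grip": 1, "linear": [3.7, 0, 0], "delta_rot": [0, 0, 0]}]'

```text
t: 16.3
tcp_pos: [0.4266, 0.1283, 0.0698]
eef_rot: [0.153, 0.691, -0.153, 0.69]
wrist_force: [1.3, 1.0, -0.9]
grip_width: -0.0002
```

```bash
python3 - <<'E'
from h import *
from bench import grab_frame
s=monitor.sense();p=s["tcp_pos"];print(p, w2px("scene",p-[0,0,.008]),s["wrist_force"])
c=grab_frame("scene")[210:300,350:470];cv2.imwrite("pics/t1.png",cv2.resize(c,None,fx=6,fy=6,interpolation=cv2.INTER_CUBIC))
E
```

```text
[0.42660011 0.12833455 0.06979637] [417.27790084 252.36123539] [ 1.2893775   0.96967404 -0.87343622]
```

View pics/t1.png

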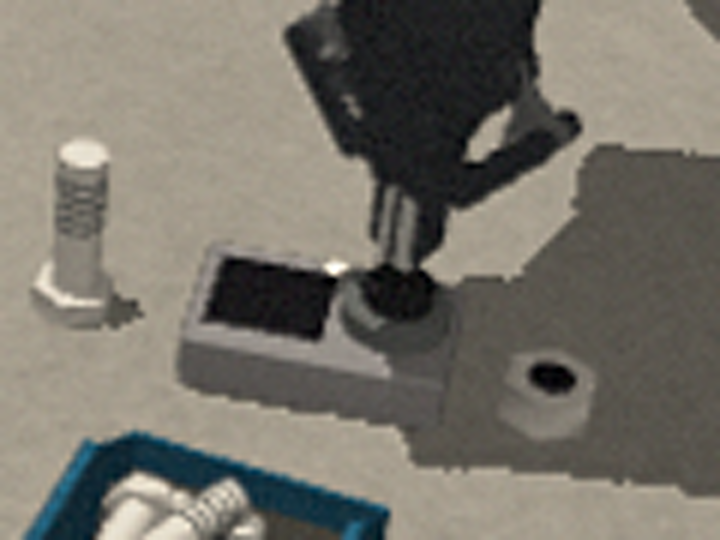

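The fingertips are just above the button centre at (400,268) in the crop, and the nut and bolt are clear. Descending slowly while watching the force.

Emit:
carry_out --motion '[{"grip": 1, "linear": [0.05, 0.015, 0], "delta_rot": [0, 0, 0]}, {"grip": 1, "linear": [0.1, 0.015, 0], "delta_rot": [0, 0, 0]}, {"grip": 1, "linear": [0.15, 0.015, 0], "delta_rot": [0, 0, 0]}, {"grip": 1, "linear": [0.2, 0.015, 0], "delta_rot": [0, 0, 0]}, {"grip": 1, "linear": [0.24, 0.015, 0], "delta_rot": [0, 0, 0]}, {"grip": 1, "linear": [0.27, 0.015, 0], "delta_rot": [0, 0, 0]}, {"grip": 1, "linear": [0.3, 0.015, 0], "delta_rot": [0, 0, 0]}, {"grip": 1, "linear": [0.3, 0.015, 0], "delta_rot": [0, 0, 0]}]'

```text
t: 17.35
tcp_pos: [0.4274, 0.1298, 0.0533]
eef_rot: [0.153, 0.69, -0.152, 0.69]
wrist_force: [-0.5, -0.1, 4.5]
grip_width: 0.0003
```

Emit:
carry_out --motion '[{"grip": 1, "linear": [0.01, 0, 0], "delta_rot": [0, 0, 0]}, {"grip": 1, "linear": [0.02, 0, 0], "delta_rot": [0, 0, 0]}, {"grip": 1, "linear": [0.03, 0, 0], "delta_rot": [0, 0, 0]}, {"grip": 1, "linear": [0.04, 0, 0], "delta_rot": [0, 0, 0]}, {"grip": 1, "linear": [0.05, 0, 0], "delta_rot": [0, 0, 0]}, {"grip": 1, "linear": [0.05, 0, 0], "delta_rot": [0, 0, 0]}, {"grip": 1, "linear": [0.05, 0, 0], "delta_rot": [0, 0, 0]}, {"grip": 1, "linear": [0.05, 0, 0], "delta_rot": [0, 0, 0]}]'

```text
t: 18.35
tcp_pos: [0.4275, 0.1298, 0.0516]
eef_rot: [0.153, 0.69, -0.152, 0.691]
wrist_force: [-5.1, -0.1, 30.9]
grip_width: 0.0002
```

```bash
python3 - <<'E'
from h import *
from bench import grab_frame
s=monitor.sense();print(s["tcp_pos"],s["wrist_force"],s["moment"])
g=grab_frame("scene");cv2.imwrite("pics/full_press.png",g)
a=cv2.imread("pics/scene0.png")
for z in(.05,.0433,.0373):print(z,w2px("scene",[.427,.1293,z]))
f=lambda i:cv2.resize(i[238:283,395:440],(400,400),interpolation=cv2.INTER_CUBIC)
o=np.hstack([f(a),f(g)]);cv2.imwrite("pics/p1.png",cv2.convertScaleAbs(o,alpha=1.8,beta=20))
E
```

```text
[0.42752263 0.12980673 0.05158039] [-5.11990625 -0.11899119 30.87425705] [-0.05919949  0.92058899 -0.00964248]
0.05 [417.0754946  256.31845914]
0.0433 [416.75452785 258.45202259]
0.0373 [416.46873086 260.35180193]
```

View pics/p1.png

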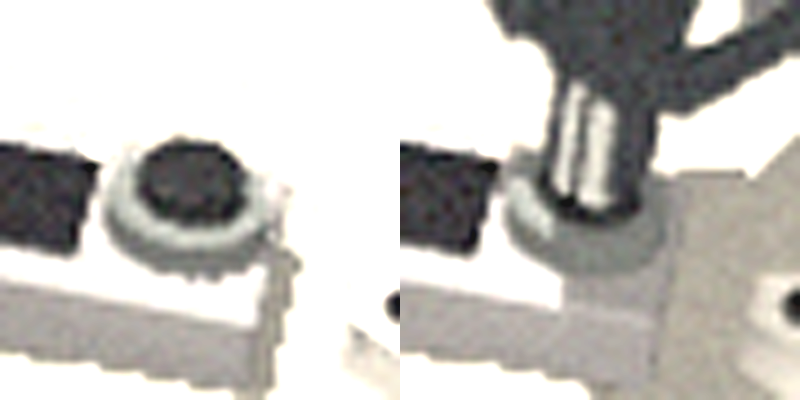

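The fingertips sit inside the black button face, at 31 N. To tell whether the button or the housing stopped the press, I rise in small steps and read the spring force against height.

Emit:
carry_out --motion '[{"grip": 1, "linear": [-0.01, 0, 0], "delta_rot": [0, 0, 0]}, {"grip": 1, "linear": [-0.02, 0, 0], "delta_rot": [0, 0, 0]}, {"grip": 1, "linear": [-0.03, 0, 0], "delta_rot": [0, 0, 0]}, {"grip": 1, "linear": [-0.04, 0, 0], "delta_rot": [0, 0, 0]}, {"grip": 1, "linear": [-0.05, 0, 0], "delta_rot": [0, 0, 0]}, {"grip": 1, "linear": [-0.07, 0, 0], "delta_rot": [0, 0, 0]}, {"grip": 1, "linear": [-0.07, 0, 0], "delta_rot": [0, 0, 0]}, {"grip": 1, "linear": [-0.07, 0, 0], "delta_rot": [0, 0, 0]}]'

```text
t: 19.4
tcp_pos: [0.4275, 0.1298, 0.0545]
eef_rot: [0.153, 0.69, -0.152, 0.69]
wrist_force: [0.6, 1.6, 4.0]
grip_width: 0.0005
```

Emit:
carry_out --motion '[{"grip": 1, "linear": [-0.03, 0, 0], "delta_rot": [0, 0, 0]}, {"grip": 1, "linear": [-0.03, 0, 0], "delta_rot": [0, 0, 0]}, {"grip": 1, "linear": [-0.03, 0, 0], "delta_rot": [0, 0, 0]}, {"grip": 1, "linear": [-0.03, 0, 0], "delta_rot": [0, 0, 0]}, {"grip": 1, "linear": [-0.03, 0, 0], "delta_rot": [0, 0, 0]}, {"grip": 1, "linear": [-0.03, 0, 0], "delta_rot": [0, 0, 0]}, {"grip": 1, "linear": [-0.03, 0, 0], "delta_rot": [0, 0, 0]}, {"grip": 1, "linear": [-0.03, 0, 0], "delta_rot": [0, 0, 0]}]'

```text
t: 20.4
tcp_pos: [0.4274, 0.1298, 0.0563]
eef_rot: [0.153, 0.69, -0.152, 0.69]
wrist_force: [0.5, 1.7, 2.1]
grip_width: -0.0
```

Emit:
carry_out --motion '[{"grip": 1, "linear": [-0.03, 0, 0], "delta_rot": [0, 0, 0]}, {"grip": 1, "linear": [-0.03, 0, 0], "delta_rot": [0, 0, 0]}, {"grip": 1, "linear": [-0.03, 0, 0], "delta_rot": [0, 0, 0]}, {"grip": 1, "linear": [-0.03, 0, 0], "delta_rot": [0, 0, 0]}, {"grip": 1, "linear": [-0.03, 0, 0], "delta_rot": [0, 0, 0]}, {"grip": 1, "linear": [-0.03, 0, 0], "delta_rot": [0, 0, 0]}, {"grip": 1, "linear": [-0.03, 0, 0], "delta_rot": [0, 0, 0]}, {"grip": 1, "linear": [-0.03, 0, 0], "delta_rot": [0, 0, 0]}]'

```text
t: 21.4
tcp_pos: [0.4274, 0.1298, 0.0581]
eef_rot: [0.153, 0.69, -0.152, 0.69]
wrist_force: [-1.5, 0.7, 0.6]
grip_width: 0.0001
```

Emit:
carry_out --motion '[{"grip": 1, "linear": [-0.03, 0, 0], "delta_rot": [0, 0, 0]}, {"grip": 1, "linear": [-0.03, 0, 0], "delta_rot": [0, 0, 0]}, {"grip": 1, "linear": [-0.03, 0, 0], "delta_rot": [0, 0, 0]}, {"grip": 1, "linear": [-0.03, 0, 0], "delta_rot": [0, 0, 0]}, {"grip": 1, "linear": [-0.03, 0, 0], "delta_rot": [0, 0, 0]}, {"grip": 1, "linear": [-0.03, 0, 0], "delta_rot": [0, 0, 0]}, {"grip": 1, "linear": [-0.03, 0, 0], "delta_rot": [0, 0, 0]}, {"grip": 1, "linear": [-0.03, 0, 0], "delta_rot": [0, 0, 0]}]'

```text
t: 22.4
tcp_pos: [0.4274, 0.1298, 0.0599]
eef_rot: [0.153, 0.69, -0.152, 0.69]
wrist_force: [0.7, -0.6, -0.8]
grip_width: -0.0001
```

The force was 4.5 N at 0.0533, 4.0 at 0.0545, 2.1 at 0.0563, 0.6 at 0.0581 and 0 at 0.0599. That is a clean spring of about 0.9 N/mm. From first contact at about 0.0587 to the hard stop at 0.0516 covers the full 6 mm, so the press was complete and the button is released. Rising clear and checking.

Emit:
carry_out --motion '[{"grip": 1, "linear": [-0.1, 0, 0], "delta_rot": [0, 0, 0]}, {"grip": 1, "linear": [-0.4, 0, 0], "delta_rot": [0, 0, 0]}, {"grip": 1, "linear": [-0.9, 0, 0], "delta_rot": [0, 0, 0]}, {"grip": 1, "linear": [-1.5, 0, 0], "delta_rot": [0, 0, 0]}, {"grip": 1, "linear": [-2.1, 0, 0], "delta_rot": [0, 0, 0]}, {"grip": 1, "linear": [-2.6, 0, 0], "delta_rot": [0, 0, 0]}, {"grip": 1, "linear": [-2.9, 0, 0], "delta_rot": [0, 0, 0]}, {"grip": 1, "linear": [-3.0, 0, 0], "delta_rot": [0, 0, 0]}]'

```text
t: 23.4
tcp_pos: [0.4274, 0.1298, 0.2411]
eef_rot: [0.153, 0.69, -0.152, 0.691]
wrist_force: [-0.3, 0.2, -0.4]
grip_width: 0.0002
```

Emit:
carry_out --motion '[{"grip": 1, "linear": [0, 0, 0], "delta_rot": [0, 0, 0]}, {"grip": 1, "linear": [0, 0, 0], "delta_rot": [0, 0, 0]}, {"grip": 1, "linear": [0, 0, 0], "delta_rot": [0, 0, 0]}, {"grip": 1, "linear": [0, 0, 0], "delta_rot": [0, 0, 0]}, {"grip": 1, "linear": [0, 0, 0], "delta_rot": [0, 0, 0]}, {"grip": 1, "linear": [0, 0, 0], "delta_rot": [0, 0, 0]}, {"grip": 1, "linear": [0, 0, 0], "delta_rot": [0, 0, 0]}, {"grip": 1, "linear": [0, 0, 0], "delta_rot": [0, 0, 0]}]'

```text
t: 24.4
tcp_pos: [0.4274, 0.1298, 0.2399]
eef_rot: [0.153, 0.69, -0.152, 0.69]
wrist_force: [0.0, -0.2, 0.3]
grip_width: -0.0
```

```bash
python3 - <<'E'
from h import *
from bench import grab_frame
s=monitor.sense();print(s["t"],s["tcp_pos"],s["wrist_force"])
cv2.imwrite("pics/end.png",grab_frame("scene"))
E
```

```text
24.4 [0.42739379 0.12976263 0.23992355] [ 0.04313026 -0.23568011  0.26337014]
```

View pics/end.png

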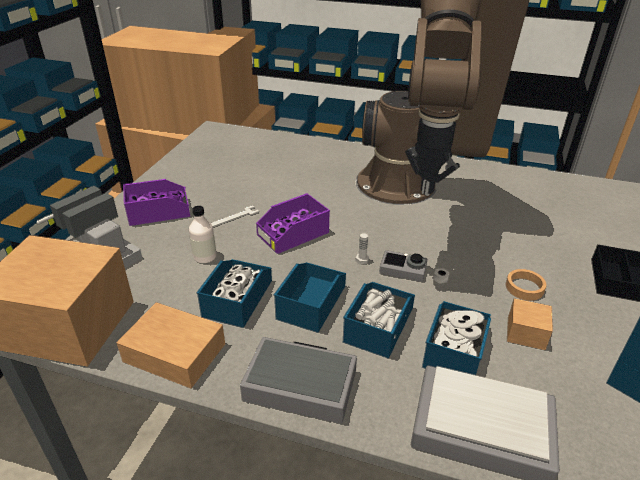

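Everything stands where it did: bins at (235,290), (310,295), (379,317) and (458,338), nut at (441,275), bolt at (363,248). The button at (416,259) is up again and the hand is clear. Handing in.

```bash
python3 -c "from bench import close_job;print(close_job())"
```

```text
the job is handed in; nothing more can be done
None
```

The pick was shown in the order asked, and the job is handed in at 24.4 s; no verdict was reported.

- **Pointing:** with the fingers shut, the hand pointed down at the middle of the bolt bin for about 3 s, then at the middle of the blue nut bin for about 3 s. Between bins it was lifted to about 0.29 m.
- **Button:** I pressed it once, down to its stop, and let it back up. The peak wrist force I read was 31 N. The force fell steadily with height as I released it, from first contact to the stop over about 7 mm, which covers the full 6 mm travel.
- **Last checks:** the final picture shows the button up, the hand clear at z = 0.24 m, about zero force, and every bin and bystander in its starting place by eye.
- **One disagreement:** the button was touched about 7 mm higher on the tool than my picture estimate of the button top (0.043 m) predicted. So either the button top is a little higher than I measured, or the shut fingertips reach a few mm past the stated 8 mm. If it is the fingertips, they were 2.3 to 3 cm above the rims.

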